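# Shut the topping case on the taqueria counter

## Task

Two steel topping cases with see-through sliding guards stand open on the bar counter. Push the guard of the longer case shut by its black upright handle, fully home until the spring catch clicks and keeps it shut by itself. Leave the shorter case open, and the glass between the two cases standing where it is.

Things in the scene. Friction and masses are not known exactly. Their poses are not given: they have to be found in the camera images.
- long_case: The LONGER topping case: brushed-steel box fixed to the counter, 326 mm long (x), 190 wide (y), rims 104 mm high, limes and oranges inside. Its near half has a fixed steel cover; the guard slides along +x over the open far half. Origin: centre of its underside; +x is the shutting direction, away from the robot, turned up to 0.25 rad. A bridge 129 mm high crosses it at x = +130 mm.
- guard (a joint): Guard of the longer case (clear panel in a steel frame, top 94 mm up), m: 0 shut and latched, grows as it opens; starts at 0.09 to 0.125. Slides with 2 to 4 N, up to 10 N from 0.022 to 0.01, where its ramp lifts the catch. The catch drops at 0; solid stop at -0.005. Let go before that, a light spring rolls it back open; once caught it stays within 2 mm of 0.
- guard_handle (a point): Middle of the top edge of the longer case's handle, 134 mm above the counter: a black upright plate on the guard, 75 mm wide along y, 12 mm thick along x, free from 94 to 134 mm up. Push its near (-x) face or pinch it across x. The point's x axis is the level shutting direction, z up. It moves with the guard; shut, it lies at x = +35 mm, y = 0 of the case.
- guard_catch (a joint): Spring catch of the longer case, m: dark roller and button at the bridge at the case's far end. 0 is down; the guard's ramp lifts it about 7 mm in the last 22 mm of travel and it snaps back to 0 when the guard is home (the click). It needs no touching.
- small_guard (a joint): Guard of the SHORTER case (246 mm long, 130 wide, otherwise alike, handle 50 mm wide, spoons inside), m: 0 is shut; it starts open at 0.065 to 0.085 and is to be left so. The two cases stand side by side, their centres 0.38 to 0.53 m apart; either may be on the left.
- glass: Clear empty stemless tumbler, 74 mm across, 110 mm high, loose, upright on the counter between the two cases; origin at the centre of its underside.
Things that resemble listed ones, but are neither listed nor needed, are in the scene too. What is shaped like the glass but pink or red is not meant.

How it is judged:
At the end, for the whole second after the job is handed in: The longer case's guard is shut to within 6 mm with its catch down (within 3 mm) and stays so untouched; the shorter case's guard is still open by more than 45 mm; the glass is upright (within 0.15 rad) and within 30 mm of where it was (value of joint guard below 0.006 m and value of joint guard_catch below 0.003 m and value of joint small_guard above 0.045 m and distance of glass from where it was at the start of the episode below 0.03 m and angle between glass's own z axis and vertical below 0.15 rad).
It fails at once if the shorter case's guard is pushed shut (below 40 mm open) (value of joint small_guard below 0.04 m).
It fails at once if the glass is knocked over (angle between glass's own z axis and vertical above 0.5 rad).
It also fails if it takes over 32 s, if anything falls off the work surface, if the arm or the gripper's body presses on something with over 40 N, if the wrist force passes 120 N, or if a joint passes its speed limit or range.

## Robot

A 6-joint arm with a two-finger parallel gripper is mounted at the origin on the work surface. World frame = base frame: x ahead of the robot, y to its left, z up, the work surface at z = 0. Lengths are in m, angles in rad, forces in N, time in s.
With the tool pointing down it reaches from about 0.325 to 0.75 m from the base axis. Payload 7.6 kg.
Tool frame: the origin (TCP) lies on the centre line of the jaws, within the pads' length; the fingertips stand 25 mm ahead of it and the grasp point (between the pads) lies 6 mm ahead of it; z points along the fingers, y is the line along which they close (so a half turn about z gives the same grasp; the last joint's range is limited). The gripper opens to 85 mm and grips with 20 to 120 N. Pads are 22 mm wide; open, the fingers measure 114 mm over their backs; the gripper's body (76 mm by 85 mm) begins 54 mm behind the grasp point. The pads swing forward as they close: fully open they stand 13 mm farther back than shut.
Start: joints at [-1.199, 0.052, 1.401, -0, 1.689, -0.07], TCP at [0.224, -0.475, 0.223] pointing down, gripper open.
Joint ranges: [-2.9, 2.9], [-0.91, 2.17], [0.12, 2.37], [-1.06, 4.2], [0.26, 2.73], [-2.93, 2.93]. Speed limits (rad/s): [2.57, 2.57, 3.01, 3.14, 3.14, 3.14].

## Interface

Orientations are given as a 3x3 rotation matrix whose columns are the frame's x, y, z axes.
In Python, from workcell import bot, cams gives the robot as it stands. The module is installed in compiled form; this text tells all that it offers.
- The arm moves only by the shell command python3 -m pendant 'ROWS' [FORCE]. ROWS is JSON, a list of rows, each an object of numbers: "x", "y", "z": the shift along the tool's x, y, z in cm; "rx", "ry", "rz": the turn, a rotation vector about the tool's x, y, z in rad; "gripper": the opening, from -1 (shut) to 1 (fully open). In form: [{"x": .., "y": .., "z": .., "rx": .., "ry": .., "rz": .., "gripper": ..}, ...]. A call has exactly 8 rows; each row is the pose to reach, as a shift and turn from the pose commanded when the call began, along the tool's axes at that moment; what a row does not reach only later rows make up. A row lasts 1/12 s, in which the tool goes at most 41.7 mm and 7.16 degrees, less where a joint would pass 70% of its speed; a pose out of reach is approached as far as the arm can. A call with a gripper value outside its range is refused whole. The fingers move at their own pace and stop on an object; FORCE is the grip in N (left out, the last holds). Time passes only in rows, so rows that repeat a pose let the fingers close, or fill a call up. It gives the time, the measured TCP pose, the force, the opening and the grip force at its end, in the units of the state.
- bot.observe(): the state, without advancing time (a new reading comes with each control period).
- cams.read_camera(name): name is "scene" or "top" or "wrist"; returns a dict with "img" (384x512x3 uint8, red, green, blue), "fx", "fy", "cx", "cy" (pixels), "R" (3x3) and "t" (3): a world point X has camera coordinates R X + t; the wrist camera has in their place "tool_from_camera" (4x4, takes a point from camera to tool coordinates, whose origin is the TCP and whose axes are the flange's). Camera axes: x right, y down, z forward; pixel columns grow to the right and rows downward; lengths in m; the calibration is good to about 2 mm. A picture is of the moment at which its call begins: read the wrist's pose just before it. There is no depth.
- bot.finish_job(): hands the job in; it is judged then, once.
The state is a dict: "clock": time; "joints": joint angles; "joint_vel": joint speeds; "effort": joint torques, N m; "position": TCP position; "tcp_rot": TCP orientation; "contact_force": force on the tool from outside, world axes, zero at the start; "torque": the same for the moment, N m; "width": opening from 0.0 (shut) to 1.0 (fully open); "grasp_force": force on a finger pad.
Only numpy, scipy, OpenCV 4.12 (cv2) and the standard library are available. Lean on these libraries where they do the work, as an engineer would, in place of code of your own. Each camera call takes 0.05 s, during which the arm holds its last target. There are 200 camera calls.

## Working session

There is one attempt and no reset: what is moved stays moved. The work goes in short steps, Python scripts to look and compute and a shell command to move; the robot and the scene stay as the last step left them, time stands still between calls to the robot, and variables do not carry over. Pictures are saved under pics/ and viewed, at most 10 in all, crops included, and the job is handed in when it is done.

```bash
mkdir -p pics
python3 - <<'E'
from workcell import bot,cams
import cv2,numpy as np
for n in("top","scene"):
    d=cams.read_camera(n);cv2.imwrite(f"pics/{n}0.png",d["img"][:,:,::-1]);print(n,d["fx"],d["cx"],d["cy"],np.round(d["R"],3).tolist(),np.round(d["t"],3))
s=bot.observe();print(s["clock"],s["position"],np.round(s["tcp_rot"],3).tolist(),s["contact_force"])
E
```

```text
top 389.68833622569974 256.5011627634049 193.51338810144517 [[-0.007, -1.0, -0.021], [-0.997, 0.009, -0.079], [0.08, 0.021, -0.997]] [0.012 0.576 1.021]
scene 361.5479076370697 257.3785881505095 191.80768442774405 [[-0.305, 0.952, 0.005], [0.817, 0.265, -0.512], [-0.489, -0.152, -0.859]] [ 0.196 -0.437  1.261]
0.1 [ 0.22440377 -0.4743248   0.22254768] [[0.904, 0.428, -0.0], [0.428, -0.904, 0.001], [0.0, -0.001, -1.0]] [ 0.52381633 -0.1052622  -0.33339077]
```

View pics/top0.png

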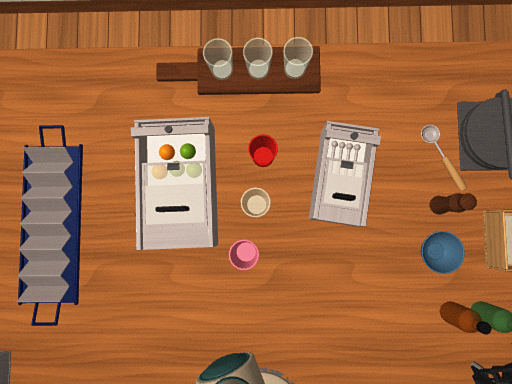

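View pics/scene0.png

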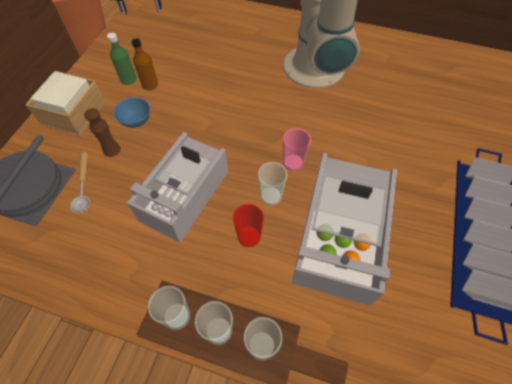

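Top view: the long case is on the left, spanning px (135–217, 118–248), with fruit inside and its handle at about (172,209). The short case is at (345,175), with spoons inside and its handle at (343,197). The clear glass is at (255,202); the pink one (244,254) and the red one (263,150) are decoys. The long case is the one meant because it is larger and holds limes and oranges. Next I'll measure it and confirm in a crop.

```bash
cat > h.py <<'E'
import numpy as np,cv2
from workcell import bot,cams
def ray(d,uv,z):
    R,t=np.array(d["R"]),np.array(d["t"]);c=-R.T@t
    r=R.T@np.array([(uv[0]-d["cx"])/d["fx"],(uv[1]-d["cy"])/d["fy"],1]);return c+r*(z-c[2])/r[2]
def proj(d,X):
    p=np.array(d["R"])@X+np.array(d["t"]);return np.round([d["fx"]*p[0]/p[2]+d["cx"],d["fy"]*p[1]/p[2]+d["cy"]],1)
def dark(d,box,th=45):
    x0,y0,x1,y1=box;m=(d["img"][y0:y1,x0:x1].max(2)<th).astype(np.uint8)
    c=max(cv2.findContours(m,0,cv2.CHAIN_APPROX_NONE)[0],key=cv2.contourArea)+[x0,y0]
    return c[:,0,:]
E
python3 - <<'E'
from h import *
a=cams.read_camera("top");b=cams.read_camera("scene")
ha=dark(a,(145,195,205,225));hb=dark(b,(325,170,385,205))
ra,rb=cv2.minAreaRect(ha),cv2.minAreaRect(hb);print(ra,rb)
print("top rect corners z.134",[np.round(ray(a,p,.134),4).tolist() for p in cv2.boxPoints(ra)])
print("scene corners",[(p.tolist(),np.round(ray(b,p,.134),4).tolist(),np.round(ray(b,p,.094),4).tolist()) for p in cv2.boxPoints(rb)])
print("case outline guesses", [np.round(ray(a,p,.104),3).tolist() for p in((136,248),(216,246),(134,121),(213,119))])
print("glass",ray(a,(255,202),.11))
A=cv2.resize(a["img"][110:255,125:225],None,fx=4,fy=4,interpolation=2)
B=cv2.resize(b["img"][150:300,285:405],None,fx=3.2,fy=3.866,interpolation=2)
h=min(len(A),len(B));cv2.imwrite("pics/crop1.png",np.hstack([A[:h],B[:h]])[:,:,::-1])
E
```

```text
((172.0008544921875, 208.5207977294922), (4.287945747375488, 32.097145080566406), 87.61405944824219) ((367.0, 192.0), (0.0, 0.0), 0.0)
top rect corners z.134 [[0.5365, 0.2469, 0.134], [0.539, 0.1696, 0.134], [0.5287, 0.1691, 0.134], [0.5262, 0.2463, 0.134]]
scene corners [([367.0, 192.0], [0.5431, 0.236, 0.134], [0.516, 0.2424, 0.094]), ([367.0, 192.0], [0.5431, 0.236, 0.134], [0.516, 0.2424, 0.094]), ([367.0, 192.0], [0.5431, 0.236, 0.134], [0.516, 0.2424, 0.094]), ([367.0, 192.0], [0.5431, 0.236, 0.134], [0.516, 0.2424, 0.094])]
case outline guesses [[0.438, 0.303, 0.104], [0.441, 0.106, 0.104], [0.756, 0.314, 0.104], [0.758, 0.114, 0.104]]
glass [0.5479181  0.00945164 0.11      ]
```

View pics/crop1.png

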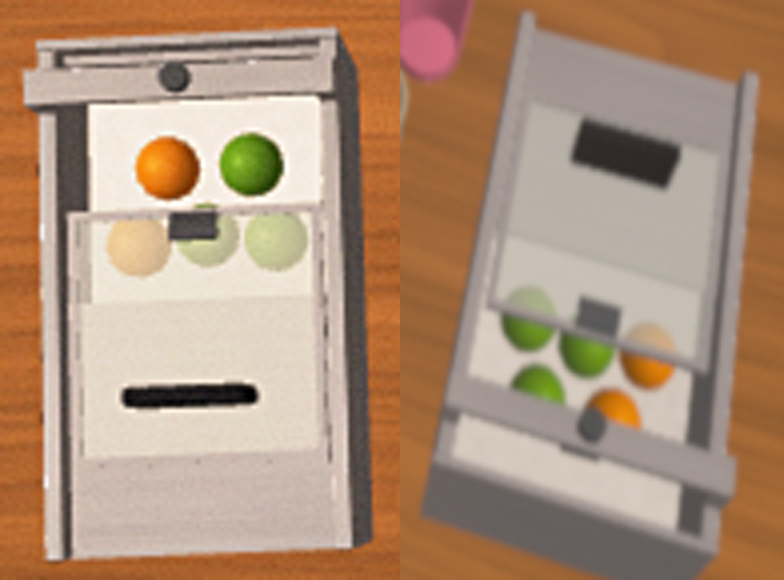

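The crop confirms it: the long case has fruit, a single black handle on the guard (crop px (190,396)) and a dark catch button on the bridge at its far end (175,77). The handle is at about (0.533, 0.208), with a yaw of about 0.032 rad. When shut it should sit near x = 0.633. I'll push with closed fingers, moving over at the current height first.

```bash
python3 -m pendant '[{"x":2.8,"y":-2.7,"rz":0.1,"gripper":-1},{"x":5.6,"y":-5.4,"rz":0.2,"gripper":-1},{"x":8.4,"y":-8.1,"rz":0.3,"gripper":-1},{"x":11.2,"y":-10.8,"rz":0.41,"gripper":-1},{"x":14,"y":-13.5,"rz":0.41,"gripper":-1},{"x":16.8,"y":-16.2,"rz":0.41,"gripper":-1},{"x":19.6,"y":-18.9,"rz":0.41,"gripper":-1},{"x":22.4,"y":-21.6,"rz":0.41,"gripper":-1}]' 60; python3 -c "
from workcell import bot
s=bot.observe();print(s['tcp_rot'])"
```

```text
[[ 9.03986150e-01  4.27561634e-01 -3.00783559e-04]
 [ 4.27561730e-01 -9.03985758e-01  8.45910186e-04]
 [ 8.97746875e-05 -8.93294631e-04 -9.99999597e-01]]$[0]: bad value
```

The call was refused, probably because every field is required in each row.

```bash
python3 -m pendant '[{"x":2.8,"y":-2.7,"z":0,"rx":0,"ry":0,"rz":0.1,"gripper":-1},{"x":5.6,"y":-5.4,"z":0,"rx":0,"ry":0,"rz":0.2,"gripper":-1},{"x":8.4,"y":-8.1,"z":0,"rx":0,"ry":0,"rz":0.3,"gripper":-1},{"x":11.2,"y":-10.8,"z":0,"rx":0,"ry":0,"rz":0.41,"gripper":-1},{"x":14,"y":-13.5,"z":0,"rx":0,"ry":0,"rz":0.41,"gripper":-1},{"x":16.8,"y":-16.2,"z":0,"rx":0,"ry":0,"rz":0.41,"gripper":-1},{"x":19.6,"y":-18.9,"z":0,"rx":0,"ry":0,"rz":0.41,"gripper":-1},{"x":22.4,"y":-21.6,"z":0,"rx":0,"ry":0,"rz":0.41,"gripper":-1}]' 60; python3 -c "
from workcell import bot
s=bot.observe();print(s['tcp_rot'])"
```

```text
clock: 0.87
position: [0.3347, -0.1818, 0.2233]
tcp_rot: [[1.0, 0.031, 0.0], [0.031, -1.0, -0.0], [0.0, 0.0, -1.0]]
contact_force: [0.9, -0.5, 0.0]
width: -0.001
grasp_force: 0.0
[[ 9.99510320e-01  3.12875536e-02  4.57454107e-04]
 [ 3.12876994e-02 -9.99510370e-01 -3.15296165e-04]
 [ 4.47365278e-04  3.29454457e-04 -9.99999846e-01]]
```

```bash
python3 -m pendant '[{"x":1.6,"y":-3.8,"z":0,"rx":0,"ry":0,"rz":0,"gripper":-1},{"x":3.2,"y":-7.6,"z":0,"rx":0,"ry":0,"rz":0,"gripper":-1},{"x":4.8,"y":-11.4,"z":0,"rx":0,"ry":0,"rz":0,"gripper":-1},{"x":6.4,"y":-15.2,"z":0,"rx":0,"ry":0,"rz":0,"gripper":-1},{"x":8,"y":-19,"z":0,"rx":0,"ry":0,"rz":0,"gripper":-1},{"x":9.6,"y":-22.8,"z":0,"rx":0,"ry":0,"rz":0,"gripper":-1},{"x":11.2,"y":-26.6,"z":0,"rx":0,"ry":0,"rz":0,"gripper":-1},{"x":12.8,"y":-30.4,"z":0,"rx":0,"ry":0,"rz":0,"gripper":-1}]' 
python3 -m pendant '[{"x":1.6,"y":-3.8,"z":0,"rx":0,"ry":0,"rz":0,"gripper":-1},{"x":3.2,"y":-8,"z":0,"rx":0,"ry":0,"rz":0,"gripper":-1},{"x":3.4,"y":-8,"z":2,"rx":0,"ry":0,"rz":0,"gripper":-1},{"x":3.4,"y":-8,"z":4,"rx":0,"ry":0,"rz":0,"gripper":-1},{"x":3.4,"y":-8,"z":6,"rx":0,"ry":0,"rz":0,"gripper":-1},{"x":3.4,"y":-8,"z":7,"rx":0,"ry":0,"rz":0,"gripper":-1},{"x":3.4,"y":-8,"z":7,"rx":0,"ry":0,"rz":0,"gripper":-1},{"x":3.4,"y":-8,"z":7,"rx":0,"ry":0,"rz":0,"gripper":-1}]'
```

```text
clock: 1.53
position: [0.4531, 0.1266, 0.2232]
tcp_rot: [[0.999, 0.032, 0.0], [0.032, -0.999, -0.0], [0.0, 0.0, -1.0]]
contact_force: [0.7, -0.9, 0.0]
width: -0.003
grasp_force: 0.0
clock: 2.2
position: [0.4843, 0.2052, 0.1535]
tcp_rot: [[1.0, 0.032, -0.0], [0.032, -1.0, -0.0], [-0.0, 0.0, -1.0]]
contact_force: [-0.4, 0.3, 0.4]
width: 0.002
grasp_force: 0.0
```

```bash
python3 -m pendant '[{"x":0,"y":0,"z":1,"rx":0,"ry":0,"rz":0,"gripper":-1},{"x":0,"y":0,"z":1.8,"rx":0,"ry":0,"rz":0,"gripper":-1},{"x":0,"y":0,"z":2.3,"rx":0,"ry":0,"rz":0,"gripper":-1},{"x":0,"y":0,"z":2.3,"rx":0,"ry":0,"rz":0,"gripper":-1},{"x":0,"y":0,"z":2.3,"rx":0,"ry":0,"rz":0,"gripper":-1},{"x":0.5,"y":0,"z":2.3,"rx":0,"ry":0,"rz":0,"gripper":-1},{"x":1,"y":0,"z":2.3,"rx":0,"ry":0,"rz":0,"gripper":-1},{"x":1.5,"y":0,"z":2.3,"rx":0,"ry":0,"rz":0,"gripper":-1}]'
python3 - <<'E'
from h import *
b=cams.read_camera("scene")
B=b["img"][120:300,250:430];cv2.imwrite("pics/s2.png",cv2.resize(B,None,fx=3.3,fy=3.3,interpolation=2)[:,:,::-1])
E
```

```text
clock: 2.87
position: [0.5002, 0.2059, 0.1308]
tcp_rot: [[0.999, 0.032, 0.001], [0.032, -0.999, 0.0], [0.001, -0.0, -1.0]]
contact_force: [0.3, -0.2, -1.1]
width: -0.001
grasp_force: 0.0
```

View pics/s2.png

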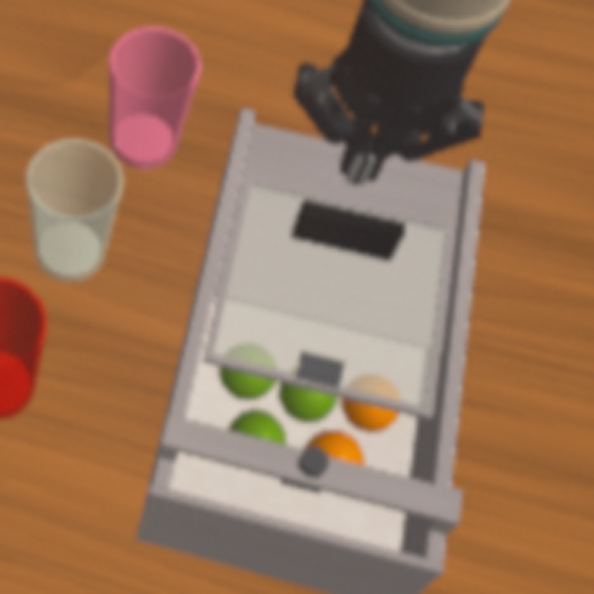

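The picture shows the closed fingertips (360,175) clear of the cover, centred just behind the black handle (350,230). Now I'll push.

```bash
python3 -m pendant '[{"x":1,"y":0,"z":0,"rx":0,"ry":0,"rz":0,"gripper":-1},{"x":2,"y":0,"z":0,"rx":0,"ry":0,"rz":0,"gripper":-1},{"x":3,"y":0,"z":0,"rx":0,"ry":0,"rz":0,"gripper":-1},{"x":4,"y":0,"z":0,"rx":0,"ry":0,"rz":0,"gripper":-1},{"x":5,"y":0,"z":0,"rx":0,"ry":0,"rz":0,"gripper":-1},{"x":6,"y":0,"z":0,"rx":0,"ry":0,"rz":0,"gripper":-1},{"x":7,"y":0,"z":0,"rx":0,"ry":0,"rz":0,"gripper":-1},{"x":8,"y":0,"z":0,"rx":0,"ry":0,"rz":0,"gripper":-1}]'
python3 -m pendant '[{"x":0.4,"y":0,"z":0,"rx":0,"ry":0,"rz":0,"gripper":-1},{"x":0.8,"y":0,"z":0,"rx":0,"ry":0,"rz":0,"gripper":-1},{"x":1.2,"y":0,"z":0,"rx":0,"ry":0,"rz":0,"gripper":-1},{"x":1.6,"y":0,"z":0,"rx":0,"ry":0,"rz":0,"gripper":-1},{"x":2,"y":0,"z":0,"rx":0,"ry":0,"rz":0,"gripper":-1},{"x":2.4,"y":0,"z":0,"rx":0,"ry":0,"rz":0,"gripper":-1},{"x":2.4,"y":0,"z":0,"rx":0,"ry":0,"rz":0,"gripper":-1},{"x":2.4,"y":0,"z":0,"rx":0,"ry":0,"rz":0,"gripper":-1}]'
```

```text
clock: 3.58
position: [0.5801, 0.2084, 0.1302]
tcp_rot: [[0.999, 0.032, 0.0], [0.032, -0.999, -0.0], [0.0, 0.0, -1.0]]
contact_force: [0.8, 0.6, 0.1]
width: 0.003
grasp_force: 0.0
clock: 4.25
position: [0.6034, 0.2091, 0.1302]
tcp_rot: [[0.999, 0.032, -0.0], [0.032, -0.999, -0.0], [-0.0, 0.0, -1.0]]
contact_force: [-0.2, -0.0, -0.4]
width: -0.001
grasp_force: 0.0
```

The force stays near zero, so I'll check that the guard moved.

Run:
```python
from h import *
b=cams.read_camera("scene")
B=b["img"][120:300,250:430];cv2.imwrite("pics/s3.png",cv2.resize(B,None,fx=3.3,fy=3.3,interpolation=2)[:,:,::-1])
```

```text
(no output)
```

View pics/s3.png

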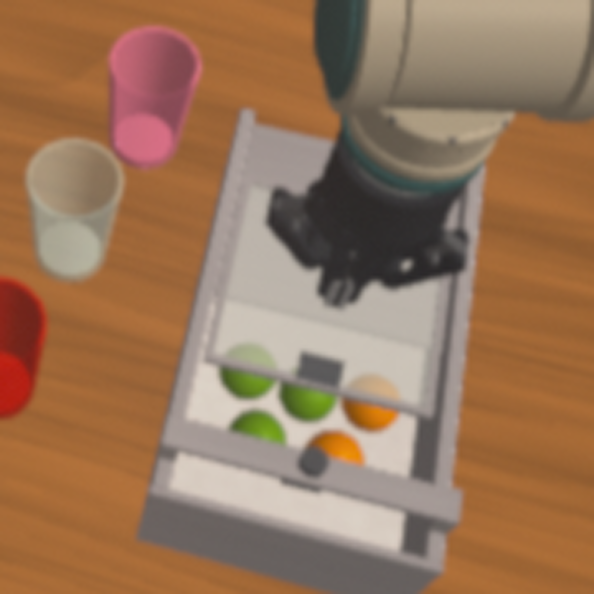

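The guard has not moved: its far edge is still at (320,360) in the crop. The fingertips at (338,300) have passed the handle. I'll check where the tip and handle really are in 3D.

Run:
```python
from h import *
b=cams.read_camera("scene");a=cams.read_camera("top");s=bot.observe();p=np.array(s["position"]);print(p)
for z in(.0,-.013,-.025,):print(z,proj(b,p+[0,0,z]),proj(a,p+[0,0,z]))
print("prev",[proj(b,np.array([.5002,.2059,z])) for z in(.131,.118,.106)])
print("handle top/bottom scene",proj(b,np.array([.5326,.208,.134])),proj(b,np.array([.5326,.208,.094])), "seen y ~ crop 208..252 ->",120+208/3.3,120+252/3.3)
A=cv2.resize(a["img"][110:255,125:225],None,fx=4,fy=4,interpolation=2)
w=cams.read_camera("wrist")["img"];w=cv2.resize(w,(512,384));A=A[:384] if 0 else cv2.resize(A,(265,384))
cv2.imwrite("pics/c4.png",np.hstack([A,w])[:,:,::-1])
```

```text
[0.60313462 0.20920901 0.13028034]
0.0 [350.7 211.3] [172.1 179.5]
-0.013 [349.4 213.9] [173.4 180.1]
-0.025 [348.2 216.3] [174.5 180.6]
prev [array([357. , 174.8]), array([355.7, 177.7]), array([354.6, 180.4])]
handle top/bottom scene [355.9 185.2] [352.  193.8] seen y ~ crop 208..252 -> 183.03030303030303 196.36363636363637
```

View pics/c4.png

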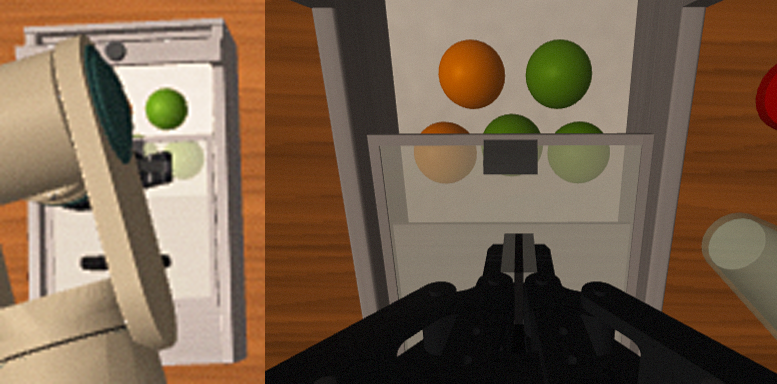

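The top view shows the handle still at its original spot (crop (125,262)), so the fingers passed over it. In the scene view the fingertip appears near z ≈ 0.14, well above the nominal 0.105. I'll go back with a lift and come down slowly behind the handle, watching the force.

```bash
python3 -m pendant '[{"x":0,"y":0,"z":-1.5,"rx":0,"ry":0,"rz":0,"gripper":-1},{"x":-2,"y":0,"z":-2.5,"rx":0,"ry":0,"rz":0,"gripper":-1},{"x":-5,"y":0,"z":-2.5,"rx":0,"ry":0,"rz":0,"gripper":-1},{"x":-8,"y":0,"z":-2.5,"rx":0,"ry":0,"rz":0,"gripper":-1},{"x":-10.7,"y":0,"z":-2.5,"rx":0,"ry":0,"rz":0,"gripper":-1},{"x":-10.7,"y":0,"z":-1.5,"rx":0,"ry":0,"rz":0,"gripper":-1},{"x":-10.7,"y":0,"z":0,"rx":0,"ry":0,"rz":0,"gripper":-1},{"x":-10.7,"y":0,"z":0,"rx":0,"ry":0,"rz":0,"gripper":-1}]'
python3 -m pendant '[{"x":0,"y":0,"z":0.2,"rx":0,"ry":0,"rz":0,"gripper":-1},{"x":0,"y":0,"z":0.4,"rx":0,"ry":0,"rz":0,"gripper":-1},{"x":0,"y":0,"z":0.6,"rx":0,"ry":0,"rz":0,"gripper":-1},{"x":0,"y":0,"z":0.8,"rx":0,"ry":0,"rz":0,"gripper":-1},{"x":0,"y":0,"z":1,"rx":0,"ry":0,"rz":0,"gripper":-1},{"x":0,"y":0,"z":1.2,"rx":0,"ry":0,"rz":0,"gripper":-1},{"x":0,"y":0,"z":1.2,"rx":0,"ry":0,"rz":0,"gripper":-1},{"x":0,"y":0,"z":1.2,"rx":0,"ry":0,"rz":0,"gripper":-1}]'
```

```text
clock: 5.12
position: [0.495, 0.2054, 0.1277]
tcp_rot: [[0.999, 0.032, -0.004], [0.032, -0.999, -0.001], [-0.004, 0.001, -1.0]]
contact_force: [0.1, 0.2, -0.9]
width: 0.002
grasp_force: 0.0
clock: 5.78
position: [0.4963, 0.2058, 0.1182]
tcp_rot: [[0.999, 0.032, -0.0], [0.032, -0.999, -0.0], [-0.0, 0.0, -1.0]]
contact_force: [-0.3, -0.1, 0.4]
width: 0.0
grasp_force: 0.0
```

```bash
python3 -m pendant '[{"x":0,"y":0,"z":0.15,"rx":0,"ry":0,"rz":0,"gripper":-1},{"x":0,"y":0,"z":0.3,"rx":0,"ry":0,"rz":0,"gripper":-1},{"x":0,"y":0,"z":0.45,"rx":0,"ry":0,"rz":0,"gripper":-1},{"x":0,"y":0,"z":0.6,"rx":0,"ry":0,"rz":0,"gripper":-1},{"x":0,"y":0,"z":0.7,"rx":0,"ry":0,"rz":0,"gripper":-1},{"x":0,"y":0,"z":0.8,"rx":0,"ry":0,"rz":0,"gripper":-1},{"x":0,"y":0,"z":0.8,"rx":0,"ry":0,"rz":0,"gripper":-1},{"x":0,"y":0,"z":0.8,"rx":0,"ry":0,"rz":0,"gripper":-1}]'
python3 - <<'E'
from h import *
b=cams.read_camera("scene");s=bot.observe();p=np.array(s["position"]);print(p)
R=np.array(s["tcp_rot"])
# front bottom tip edge predicted for several tip lengths
for l in(.025,.01,0,-.015):print(l,(proj(b,p+R@[.011,0,l])-[300,130])*5)
cv2.imwrite("pics/s5.png",cv2.resize(b["img"][130:240,300:420],None,fx=5,fy=5,interpolation=2)[:,:,::-1])
E
```

```text
clock: 6.45
position: [0.4963, 0.2058, 0.1102]
tcp_rot: [[0.999, 0.032, -0.0], [0.032, -0.999, -0.0], [-0.0, 0.0, -1.0]]
contact_force: [-0.0, 0.4, 0.4]
width: -0.001
grasp_force: 0.0
[0.4963695  0.20575811 0.11030297]
0.025 [261. 286.]
0.01 [268. 270.]
0 [273. 259.]
-0.015 [280.  242.5]
```

View pics/s5.png

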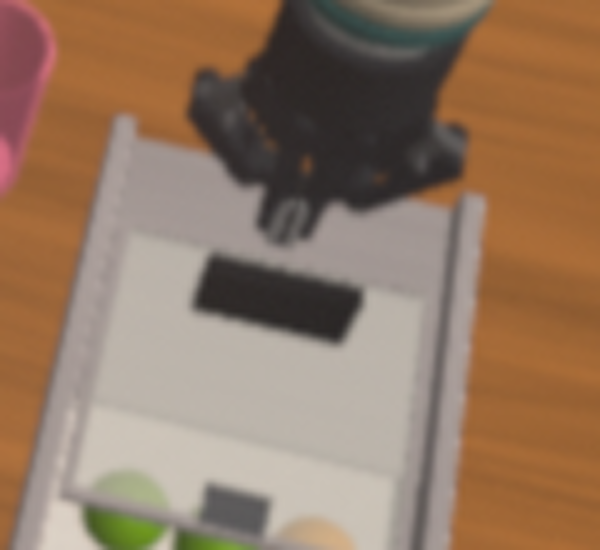

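The fingertip at crop (285,242) matches a tip about 15 mm behind the TCP, not 25 mm ahead, so it is really near z ≈ 0.125. I'll lower another 1.6 cm slowly, then begin pushing.

```bash
python3 -m pendant '[{"x":0,"y":0,"z":0.3,"rx":0,"ry":0,"rz":0,"gripper":-1},{"x":0,"y":0,"z":0.6,"rx":0,"ry":0,"rz":0,"gripper":-1},{"x":0,"y":0,"z":0.9,"rx":0,"ry":0,"rz":0,"gripper":-1},{"x":0,"y":0,"z":1.2,"rx":0,"ry":0,"rz":0,"gripper":-1},{"x":0,"y":0,"z":1.4,"rx":0,"ry":0,"rz":0,"gripper":-1},{"x":0,"y":0,"z":1.6,"rx":0,"ry":0,"rz":0,"gripper":-1},{"x":0,"y":0,"z":1.6,"rx":0,"ry":0,"rz":0,"gripper":-1},{"x":0,"y":0,"z":1.6,"rx":0,"ry":0,"rz":0,"gripper":-1}]'
python3 -m pendant '[{"x":0.5,"y":0,"z":0,"rx":0,"ry":0,"rz":0,"gripper":-1},{"x":1,"y":0,"z":0,"rx":0,"ry":0,"rz":0,"gripper":-1},{"x":1.5,"y":0,"z":0,"rx":0,"ry":0,"rz":0,"gripper":-1},{"x":2,"y":0,"z":0,"rx":0,"ry":0,"rz":0,"gripper":-1},{"x":2.5,"y":0,"z":0,"rx":0,"ry":0,"rz":0,"gripper":-1},{"x":3,"y":0,"z":0,"rx":0,"ry":0,"rz":0,"gripper":-1},{"x":3.5,"y":0,"z":0,"rx":0,"ry":0,"rz":0,"gripper":-1},{"x":4,"y":0,"z":0,"rx":0,"ry":0,"rz":0,"gripper":-1}]'
```

```text
clock: 7.17
position: [0.4963, 0.2058, 0.0942]
tcp_rot: [[0.999, 0.032, -0.0], [0.032, -0.999, -0.0], [-0.0, 0.0, -1.0]]
contact_force: [0.9, 0.5, -0.0]
width: -0.001
grasp_force: 0.0
clock: 7.83
position: [0.5368, 0.2071, 0.0943]
tcp_rot: [[0.999, 0.032, -0.0], [0.032, -0.999, 0.0], [-0.0, -0.0, -1.0]]
contact_force: [-3.1, -0.4, 2.1]
width: -0.003
grasp_force: 1.3
```

Force is now -3 N along x, so the handle is being pushed. I'll continue.

```bash
python3 -m pendant '[{"x":0.8,"y":0,"z":0,"rx":0,"ry":0,"rz":0,"gripper":-1},{"x":1.6,"y":0,"z":0,"rx":0,"ry":0,"rz":0,"gripper":-1},{"x":2.4,"y":0,"z":0,"rx":0,"ry":0,"rz":0,"gripper":-1},{"x":3.2,"y":0,"z":0,"rx":0,"ry":0,"rz":0,"gripper":-1},{"x":4,"y":0,"z":0,"rx":0,"ry":0,"rz":0,"gripper":-1},{"x":4.8,"y":0,"z":0,"rx":0,"ry":0,"rz":0,"gripper":-1},{"x":5.6,"y":0,"z":0,"rx":0,"ry":0,"rz":0,"gripper":-1},{"x":6.4,"y":0,"z":0,"rx":0,"ry":0,"rz":0,"gripper":-1}]'
python3 -m pendant '[{"x":0.15,"y":0,"z":0,"rx":0,"ry":0,"rz":0,"gripper":-1},{"x":0.3,"y":0,"z":0,"rx":0,"ry":0,"rz":0,"gripper":-1},{"x":0.45,"y":0,"z":0,"rx":0,"ry":0,"rz":0,"gripper":-1},{"x":0.6,"y":0,"z":0,"rx":0,"ry":0,"rz":0,"gripper":-1},{"x":0.75,"y":0,"z":0,"rx":0,"ry":0,"rz":0,"gripper":-1},{"x":0.9,"y":0,"z":0,"rx":0,"ry":0,"rz":0,"gripper":-1},{"x":1,"y":0,"z":0,"rx":0,"ry":0,"rz":0,"gripper":-1},{"x":1.1,"y":0,"z":0,"rx":0,"ry":0,"rz":0,"gripper":-1}]'
```

```text
clock: 8.5
position: [0.5999, 0.2092, 0.0942]
tcp_rot: [[0.999, 0.032, -0.003], [0.032, -0.999, -0.0], [-0.003, 0.0, -1.0]]
contact_force: [-13.1, -1.4, 7.0]
width: 0.002
grasp_force: 6.3
clock: 9.17
position: [0.6116, 0.2097, 0.0942]
tcp_rot: [[0.999, 0.032, -0.001], [0.032, -0.999, 0.0], [-0.0, -0.0, -1.0]]
contact_force: [-3.2, 0.0, 1.9]
width: -0.001
grasp_force: 1.5
```

```bash
python3 -m pendant '[{"x":0.05,"y":0,"z":0,"rx":0,"ry":0,"rz":0,"gripper":-1},{"x":0.1,"y":0,"z":0,"rx":0,"ry":0,"rz":0,"gripper":-1},{"x":0.15,"y":0,"z":0,"rx":0,"ry":0,"rz":0,"gripper":-1},{"x":0.2,"y":0,"z":0,"rx":0,"ry":0,"rz":0,"gripper":-1},{"x":0.25,"y":0,"z":0,"rx":0,"ry":0,"rz":0,"gripper":-1},{"x":0.3,"y":0,"z":0,"rx":0,"ry":0,"rz":0,"gripper":-1},{"x":0.35,"y":0,"z":0,"rx":0,"ry":0,"rz":0,"gripper":-1},{"x":0.4,"y":0,"z":0,"rx":0,"ry":0,"rz":0,"gripper":-1}]'
```

```text
clock: 9.83
position: [0.6151, 0.2094, 0.094]
tcp_rot: [[0.999, 0.032, -0.001], [0.032, -0.999, -0.0], [-0.001, 0.0, -1.0]]
contact_force: [-3.3, -1.4, 0.8]
width: -0.005
grasp_force: 1.9
```

```bash
python3 -m pendant '[{"x":0.05,"y":0,"z":0,"rx":0,"ry":0,"rz":0,"gripper":-1},{"x":0.1,"y":0,"z":0,"rx":0,"ry":0,"rz":0,"gripper":-1},{"x":0.15,"y":0,"z":0,"rx":0,"ry":0,"rz":0,"gripper":-1},{"x":0.2,"y":0,"z":0,"rx":0,"ry":0,"rz":0,"gripper":-1},{"x":0.2,"y":0,"z":0,"rx":0,"ry":0,"rz":0,"gripper":-1},{"x":0.2,"y":0,"z":0,"rx":0,"ry":0,"rz":0,"gripper":-1},{"x":0.2,"y":0,"z":0,"rx":0,"ry":0,"rz":0,"gripper":-1},{"x":0.2,"y":0,"z":0,"rx":0,"ry":0,"rz":0,"gripper":-1}]'
```

```text
clock: 10.5
position: [0.6173, 0.2095, 0.0941]
tcp_rot: [[0.999, 0.032, -0.0], [0.032, -0.999, -0.0], [-0.0, 0.0, -1.0]]
contact_force: [-2.5, -0.5, -2.2]
width: -0.001
grasp_force: 1.4
```

```bash
python3 -m pendant '[{"x":0.05,"y":0,"z":0,"rx":0,"ry":0,"rz":0,"gripper":-1},{"x":0.1,"y":0,"z":0,"rx":0,"ry":0,"rz":0,"gripper":-1},{"x":0.15,"y":0,"z":0,"rx":0,"ry":0,"rz":0,"gripper":-1},{"x":0.2,"y":0,"z":0,"rx":0,"ry":0,"rz":0,"gripper":-1},{"x":0.2,"y":0,"z":0,"rx":0,"ry":0,"rz":0,"gripper":-1},{"x":0.2,"y":0,"z":0,"rx":0,"ry":0,"rz":0,"gripper":-1},{"x":0.2,"y":0,"z":0,"rx":0,"ry":0,"rz":0,"gripper":-1},{"x":0.2,"y":0,"z":0,"rx":0,"ry":0,"rz":0,"gripper":-1}]'
```

```text
clock: 11.17
position: [0.6182, 0.2096, 0.0941]
tcp_rot: [[0.999, 0.032, -0.003], [0.032, -0.999, -0.001], [-0.003, 0.001, -1.0]]
contact_force: [-9.4, -3.5, 0.8]
width: 0.003
grasp_force: 4.8
```

```bash
python3 -m pendant '[{"x":0.05,"y":0,"z":0,"rx":0,"ry":0,"rz":0,"gripper":-1},{"x":0.1,"y":0,"z":0,"rx":0,"ry":0,"rz":0,"gripper":-1},{"x":0.15,"y":0,"z":0,"rx":0,"ry":0,"rz":0,"gripper":-1},{"x":0.2,"y":0,"z":0,"rx":0,"ry":0,"rz":0,"gripper":-1},{"x":0.2,"y":0,"z":0,"rx":0,"ry":0,"rz":0,"gripper":-1},{"x":0.2,"y":0,"z":0,"rx":0,"ry":0,"rz":0,"gripper":-1},{"x":0.2,"y":0,"z":0,"rx":0,"ry":0,"rz":0,"gripper":-1},{"x":0.2,"y":0,"z":0,"rx":0,"ry":0,"rz":0,"gripper":-1}]'
```

```text
clock: 11.83
position: [0.6183, 0.2096, 0.0941]
tcp_rot: [[0.999, 0.032, -0.008], [0.032, -0.999, -0.002], [-0.008, 0.001, -1.0]]
contact_force: [-21.5, -4.8, 5.8]
width: 0.002
grasp_force: 10.8
```

The tool stopped at 0.618 with rising force, which is the solid stop. I'll back off gently, retreat, and check that the guard stays shut.

```bash
python3 -m pendant '[{"x":-0.4,"y":0,"z":0,"rx":0,"ry":0,"rz":0,"gripper":-1},{"x":-1,"y":0,"z":0,"rx":0,"ry":0,"rz":0,"gripper":-1},{"x":-2,"y":0,"z":0,"rx":0,"ry":0,"rz":0,"gripper":-1},{"x":-4,"y":0,"z":0,"rx":0,"ry":0,"rz":0,"gripper":-1},{"x":-6,"y":0,"z":-2,"rx":0,"ry":0,"rz":0,"gripper":-1},{"x":-8,"y":0,"z":-5,"rx":0,"ry":0,"rz":0,"gripper":-1},{"x":-11,"y":0,"z":-8,"rx":0,"ry":0,"rz":0,"gripper":-1},{"x":-14,"y":0,"z":-11,"rx":0,"ry":0,"rz":0,"gripper":-1}]'
python3 -m pendant '[{"x":-3,"y":0,"z":-2,"rx":0,"ry":0,"rz":0,"gripper":-1},{"x":-5,"y":0,"z":-4,"rx":0,"ry":0,"rz":0,"gripper":-1},{"x":-5,"y":0,"z":-4,"rx":0,"ry":0,"rz":0,"gripper":-1},{"x":-5,"y":0,"z":-4,"rx":0,"ry":0,"rz":0,"gripper":-1},{"x":-5,"y":0,"z":-4,"rx":0,"ry":0,"rz":0,"gripper":-1},{"x":-5,"y":0,"z":-4,"rx":0,"ry":0,"rz":0,"gripper":-1},{"x":-5,"y":0,"z":-4,"rx":0,"ry":0,"rz":0,"gripper":-1},{"x":-5,"y":0,"z":-4,"rx":0,"ry":0,"rz":0,"gripper":-1}]'
python3 - <<'E'
from h import *
b=cams.read_camera("scene");a=cams.read_camera("top")
print(proj(a,np.array([.633,.2105,.134])),proj(b,np.array([.633,.2105,.134])))
B=cv2.resize(b["img"][100:310,120:430],None,fx=2.5,fy=2.5,interpolation=2)
cv2.imwrite("pics/s6.png",B[:,:,::-1])
ha=dark(a,(145,155,205,190));print(cv2.minAreaRect(ha),ray(a,cv2.minAreaRect(ha)[0],.134))
E
```

```text
clock: 12.5
position: [0.4818, 0.2054, 0.2049]
tcp_rot: [[1.0, 0.031, 0.003], [0.031, -1.0, 0.001], [0.003, -0.001, -1.0]]
contact_force: [-0.1, 0.3, 0.1]
width: -0.001
grasp_force: 0.0
clock: 13.17
position: [0.4327, 0.2036, 0.242]
tcp_rot: [[1.0, 0.031, -0.002], [0.031, -1.0, -0.001], [-0.002, 0.001, -1.0]]
contact_force: [0.2, 0.6, -0.4]
width: -0.005
grasp_force: 0.0
[171.4 167. ] [349.2 222. ]
((171.0262451171875, 168.9986114501953), (5.5712361335754395, 32.00832748413086), 86.98721313476562) [0.62815134 0.21127498 0.134     ]
```

View pics/s6.png

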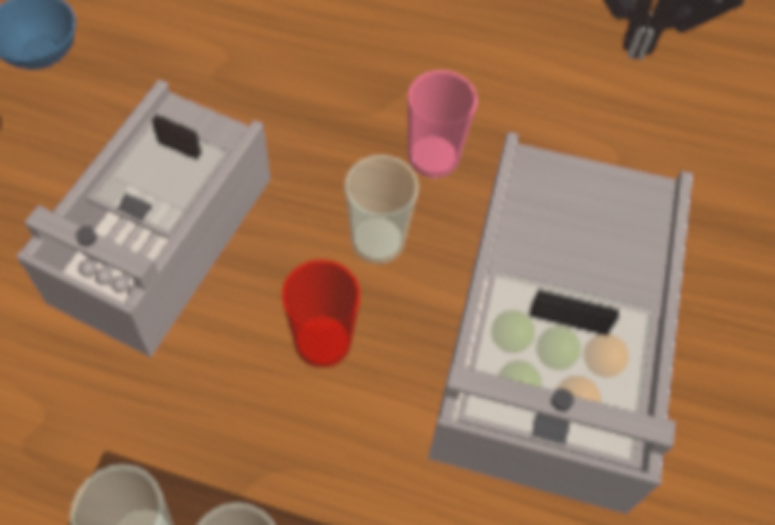

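The guard covers the whole opening and its ramp plate has passed under the bridge (550,428), with the button sitting low at (562,400). The short case is still open and the glass at (380,210) has not moved. I'll check that the guard stays put over time, then hand in.

```bash
python3 -m pendant '[{"x":0,"y":0,"z":-0.5,"rx":0,"ry":0,"rz":0,"gripper":-1},{"x":0,"y":0,"z":-0.5,"rx":0,"ry":0,"rz":0,"gripper":-1},{"x":0,"y":0,"z":-0.5,"rx":0,"ry":0,"rz":0,"gripper":-1},{"x":0,"y":0,"z":-0.5,"rx":0,"ry":0,"rz":0,"gripper":-1},{"x":0,"y":0,"z":-0.5,"rx":0,"ry":0,"rz":0,"gripper":-1},{"x":0,"y":0,"z":-0.5,"rx":0,"ry":0,"rz":0,"gripper":-1},{"x":0,"y":0,"z":-0.5,"rx":0,"ry":0,"rz":0,"gripper":-1},{"x":0,"y":0,"z":-0.5,"rx":0,"ry":0,"rz":0,"gripper":-1}]' | head -1
python3 - <<'E'
from h import *
a=cams.read_camera("top");r=cv2.minAreaRect(dark(a,(145,155,205,190)));x=ray(a,r[0],.134);print(r[0],x)
if x[0]>.626: print(bot.finish_job())
E
```

```text
clock: 13.93
(171.06552124023438, 169.11378479003906) [0.62786968 0.21117678 0.134     ]
the job is handed in; nothing more can be done
None
```

The longer case's guard is pushed fully home and stayed shut untouched for over a second. The shorter case is still open, the glass has not moved, and the job is handed in at about 14 s; the first push missed because the closed fingertips sat about 40 mm higher than specified.

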